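# Zero the lift gauge and wedge up the pressing platen

### The job

In the bindery, zero the press bed's lift gauge: take the stylus from its holder, push the recessed zero button fully down with it for a moment while the platen still rests on the bed, and put the stylus back upright in its holder. Then slide the ramp wedge, flat on the bed and thin end first, under the platen's nose bar until the bar has just lifted, about 4 mm (2 to 6 mm), and finish there still gripping the wedge: do not let go. Only the wedge may lift the platen, keep the robot off it, and leave the packing block, paste jar, tape roll and brush where they are.

Things in the scene. Friction and masses are not known exactly. Their poses are not given: they have to be found in the camera images.
- bed: Press bed, fixed, placed differently each time: dark steel plate, flat top 10 mm above the bench. Origin at bench level below the middle of the platen's nose bar; x points from the bare front apron (robot side) to the hinge, y to the gauge, z up. Plate: x -130 to +175, y -90 to +155 mm; apron: x -130 to -5 mm. The wedge goes in along +x at y = 0.
- platen (a joint): Plywood board 140 mm wide with a marble slab on top (slab top 71 mm above the bench), about 0.9 kg, hinged at the bed's far edge (axis along bed y, at bed x = +155 mm, 24 mm up). 0 = down, resting on two 16 mm feet at bed y = +-61 mm near its front; positive = front raised, rad. 1 mm lift at the nose bar = 0.00645 rad (4 mm = 0.026). It falls back by its weight.
- nose (a point): Lowest point, mid-length, of the platen's nose bar: a round steel bar 10 mm in diameter, 140 mm long along the bed's y, the platen's front edge. With the platen down it is 9 mm above the bed's top (19 mm above the bench), straight above the bed's origin.
- wedge: Loose beech wedge 115 x 30 mm, 0.15 kg. Origin under the middle of its grip block (35 long, 30 wide, 40 mm high; grip across the width); x to the thin end. Ramp: next 80 mm, 20 mm high falling to 4 at the tip. Starts flat on the bench left or right of the bed. On the bed it meets the bar at origin bed x -73 mm; each 5 mm more lifts 1 mm (4 mm: x -53). Push 2 to 8 N.
- wedge_tip (a point): Middle of the lower edge of the wedge's thin end, 97.5 mm along the wedge's x from its origin.
- stylus: Loose stylus, 116 mm long, 0.05 kg, standing upright in its holder. Origin at the tip's end, z along it to the handle's top. Steel point 5 mm across at the tip, widening to 11.5 mm at 30 mm and straight to 55 mm; wooden handle 16 mm across from 55 to 116 mm. Grip the handle, e.g. 88 mm above the tip.
- stylus_tip (a point): The stylus's tip, the same point as its origin.
- holder: Dark wooden holder block, fixed, 60 x 60 mm, 50 mm high, on the other side of the bed from the wedge. Origin at the centre of its underside, z up. In its top one round hole, 13 mm across, 40 mm deep, in the middle.
- holder_seat (a point): Centre of the floor of the holder's hole, 10 mm above the bench; the stylus's tip stands here.
- button_mouth (a point): Centre of the mouth of the round recess, 16 mm across, in the gauge's top, 60 mm above the bench, at bed x +20, y +122 mm. The gauge is the grey box (105 x 50 mm) beside the platen, a thin arm reaching from it over the platen; the recess is at its apron end. The white cap, 12 mm across, lies 5 mm below the mouth.
- zero_button (a joint): Travel of the gauge's zero button, in m: 0 = out, 0.005 = fully down (straight down). Spring: about 1.2 N to start, 4 N fully down; comes back by itself. It counts as pressed from 0.0035 held 0.15 s, with the stylus on it.
- packing_block: Bystander: plain flat beech block 100 x 40 x 22 mm without a ramp.
- paste_jar: Bystander: paste jar, 66 mm across, 75 mm high.
- tape_roll: Bystander: roll of tape, 84 mm across, 24 mm high, lying flat.
- paste_brush: Bystander: paste brush lying on the bench near the robot.
There are look-alikes about, which are no part of the job. What is shaped like the wedge but turquoise is not meant.

How it is judged (in metres and radians):
On the way, in this order (a step that is already met when the one before it is completed fails the run):
1. the zero button is pressed down with the stylus while the platen rests on the bed (value of joint zero_button above 0.0035 m and contact force between stylus and zero_button above 0.5 N and value of joint platen below 0.005 rad), for 0.15 s.
2. the stylus stands in its holder again, released (horizontal distance between stylus_tip and holder_seat below 0.006 m and z of stylus_tip in the frame of holder_seat below 0.006 m and angle between stylus's own z axis and vertical below 0.12 rad and contact force between the fingers and stylus below 0.1 N), for 0.2 s.
3. the gripped wedge, flat on the bed, has lifted the platen's nose off the bed (value of joint platen above 0.008 rad and contact force between wedge and platen above 0.5 N and z of wedge in the frame of bed between 0.0065 and 0.0135 m and angle between wedge's own z axis and vertical below 0.09 rad and contact force between the fingers and wedge above 1 N), for 0.2 s.
At the end, for the whole second after the job is handed in: Ends holding: nose bar up 2 to 6 mm (platen 0.013 to 0.039 rad), still, carried (over 0.5 N) by the wedge, which lies on the bed (within 3.5 mm, tilt under 0.09 rad) in the fingers' grip (over 1 N); stylus released upright in its holder (tip within 6 mm, tilt under 0.12 rad) (all of step 2 and value of joint platen between 0.013 and 0.039 rad and velocity of joint platen between -0.02 and 0.02 rad/s and contact force between wedge and platen above 0.5 N and z of wedge in the frame of bed between 0.0065 and 0.0135 m and angle between wedge's own z axis and vertical below 0.09 rad and contact force between the fingers and wedge above 1 N and linear speed of wedge below 0.01 m/s); the arm keeps its last pose, push and grip.
It fails at once if the robot pushes on the platen itself (over 2 N) (contact force between any of the fingers, the arm and platen above 2 N).
It fails at once if the stylus is used on the platen (over 2 N) (contact force between stylus and platen above 2 N).
It fails at once if the packing block, paste jar, tape roll or brush is displaced by more than 3 cm (distance of any of packing_block, paste_jar, tape_roll, paste_brush from where it was at the start of the episode above 0.03 m).
It also fails if it takes over 72 s, if anything falls off the work surface, if the arm or the gripper's body presses on something with over 40 N, if the wrist force passes 120 N, or if a joint passes its speed limit or range.

### The arm

A 7-joint arm with a two-finger parallel gripper is mounted at the origin on the work surface. World frame = base frame: x ahead of the robot, y to its left, z up, the work surface at z = 0. Lengths are in mm, angles in rad, forces in N, time in s.
With the tool pointing down it reaches from about 350 to 900 mm from the base axis. Payload 19.9 kg.
Tool frame: the origin (TCP) lies on the centre line of the jaws, within the pads' length; the fingertips stand 25 mm ahead of it and the grasp point (between the pads) lies 6 mm ahead of it; z points along the fingers, y is the line along which they close (so a half turn about z gives the same grasp; the last joint's range is limited). The gripper opens to 94 mm and grips with 3 to 60 N. Pads are 16 mm wide; open, the fingers measure 119 mm over their backs; the gripper's body (75 mm by 177 mm) begins 78 mm behind the grasp point.
Start: joints at [1.062, 0.417, -0.01, 1.614, 0.005, 1.111, -0.053], TCP at [281.819, -557.834, 230.425] pointing down, gripper open.
Joint ranges: [-2.81, 2.81], [-0.39, 2.02], [-1.27, 1.25], [0.06, 2.57], [-1.19, 4.33], [0.19, 2], [-2.82, 2.82]. Speed limits (rad/s): [1.89, 1.89, 2.39, 2.39, 3.01, 3.01, 3.01].

### API

Orientations are given as [roll, pitch, yaw] about the fixed x, y, z axes, in that order (R = Rz(yaw) Ry(pitch) Rx(roll)).
In Python, from station import env gives the robot as it stands.
- The arm moves only by the tool step_arm, never from a script. Its argument "commands" is a list that holds one entry, the list of rows, each a list of 5 numbers: the finger opening in mm, from 0 to 94, then the shift along the tool's x, y, z in units of 30 mm (1.0 is 30 mm), then the turn about the tool's z in units of 5 degrees (1.0 is 5 degrees). A call has exactly 10 rows; each row shifts and turns the commanded pose from where the row before left it, along the tool's axes as they then stand; what a row does not reach is not made up. A row lasts 1/12 s, in which the tool goes at most 41.7 mm and 7.16 degrees, less where a joint would pass 70% of its speed; a pose out of reach is approached as far as the arm can. A call is refused whole if a number of a shift passes 1 or a number of a turn 1, either way. A call with a gripper value outside its range is refused whole. The fingers move at their own pace and stop on an object; "squeeze" is the grip in N (left out, the last holds). Time passes only in rows, so rows that do not move let the fingers close, or fill a call up. It gives the time, the measured TCP pose, the force, the opening and the grip force at its end, in the units of the state.
- env.get_obs(): the state, without advancing time (a new reading comes with each control period).
- env.capture(name): name is "scene" or "side" or "wrist"; returns the picture (480x640x3 uint8, blue, green, red); there is no depth.
- env.calibration(name): a dict with "K" (3x3 intrinsics, pixels), "R" (3x3) and "t" (3): a world point X has camera coordinates R X + t. Camera axes: x right, y down, z forward; pixel columns grow to the right and rows downward; lengths in mm; the calibration is good to about 2 mm. A picture is of the moment at which its call begins: read the wrist's pose just before it. calibration takes no time and is no camera call; for the wrist camera it gives the pose at the moment of the call.
- env.sign_off(): hands the job in; it is judged then, once.
The state is a dict: "t": time; "joint_pos": joint angles; "joint_velocities": joint speeds; "tau": joint torques, N m; "eef_pos": TCP position; "tcp_rot": TCP orientation; "contact_force": force on the tool from outside, world axes, zero at the start; "moment": the same for the moment, N m; "opening": finger opening in mm; "grasp_force": force on a finger pad.
Only numpy, scipy, OpenCV 4.12 (cv2) and the standard library are available. Lean on these libraries where they do the work, as an engineer would, in place of code of your own. Each camera call takes 0.05 s, during which the arm holds its last target. There are 200 camera calls.

## Working session

There is one attempt and no reset: what is moved stays moved. The work goes in short steps, Python scripts to look and compute and a tool call to move; the robot and the scene stay as the last step left them, time stands still between calls to the robot, and variables do not carry over. Pictures are saved under pics/ and viewed, at most 10 in all, crops included, and the job is handed in when it is done.

Besides the shell and the picture viewer there is one more tool, called by a JSON object that holds its "api" and its "payload", one argument or row to a line. step_arm: Moves the arm, as the interface text tells. Its arguments: {"type":"object","properties":{"commands":{"type":"array"},"squeeze":{"type":"number"}},"required":["commands"]}

```bash
mkdir -p pics; python3 - <<'E'
from station import env
import cv2,numpy as np
o=env.get_obs();print(o)
for n in("scene","side","wrist"):
    c=env.calibration(n);print(n,c)
    cv2.imwrite(f"pics/{n}0.png",env.capture(n))
E
```

```text
{'t': 0.0, 'joint_pos': array([ 1.06150275,  0.41796794, -0.01035807,  1.614157  ,  0.00471215,
        1.11072941, -0.05303364]), 'joint_velocities': array([ 0.00142927,  0.00016664,  0.00031167,  0.00048343,  0.00161607,
       -0.00048614,  0.00022102]), 'tau': array([ 5.56331961e-04, -8.51265907e+01,  6.38693590e-01, -4.25992477e+01,
       -4.87356260e-02,  1.87683245e-02,  1.34467746e-04]), 'eef_pos': array([ 281.68237595, -557.53248161,  229.83601834]), 'tcp_rot': array([-3.14035781e+00,  8.08532907e-05,  4.67823899e-01]), 'contact_force': array([-0.01918724, -1.10522772, -0.22364084]), 'moment': array([ 0.0095168 ,  0.01807929, -0.06555796]), 'grasp_force': 0.0, 'opening': 94.05467850406839}
scene {'K': array([[563.61205289,   0.        , 319.95595178],
       [  0.        , 563.61205289, 238.1628689 ],
       [  0.        ,   0.        ,   1.        ]]), 'R': array([[ 0.81808232,  0.57467684, -0.02208709],
       [ 0.32400847, -0.49229279, -0.80787766],
       [-0.4751419 ,  0.65375403, -0.5889362 ]]), 't': array([-421.29091645, -104.98187046, 1484.27185834])}
side {'K': array([[480.86167464,   0.        , 319.68502508],
       [  0.        , 480.86167464, 236.25993064],
       [  0.        ,   0.        ,   1.        ]]), 'R': array([[-0.91546469, -0.40197495,  0.01845399],
       [-0.2144357 ,  0.44852657, -0.86766425],
       [ 0.34050218, -0.79827317, -0.49680802]]), 't': array([512.94299184, 188.19536899, 884.89113519])}
wrist {'K': array([[395.37833086,   0.        , 317.56055987],
       [  0.        , 395.37833086, 242.35803299],
       [  0.        ,   0.        ,   1.        ]]), 'R': array([[ 4.51154171e-01, -8.92445905e-01, -4.69519005e-04],
       [-8.54702832e-01, -4.32225347e-01,  2.87514033e-01],
       [-2.56793660e-01, -1.29311856e-01, -9.57776310e-01]]), 't': array([-624.64730316,  -29.22783553,  391.64448007])}
```

View pics/scene0.png

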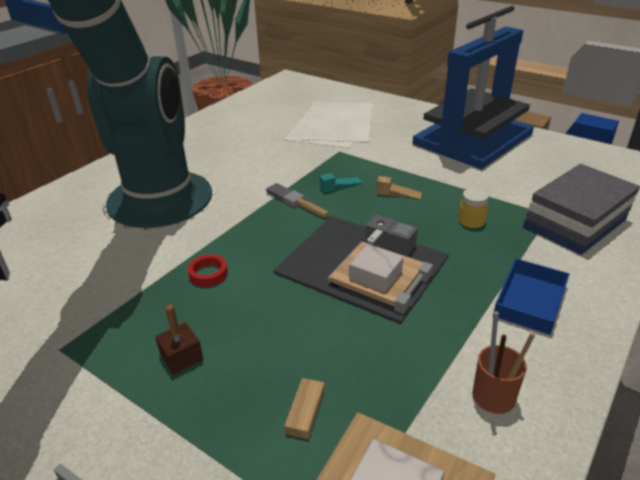

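View pics/side0.png

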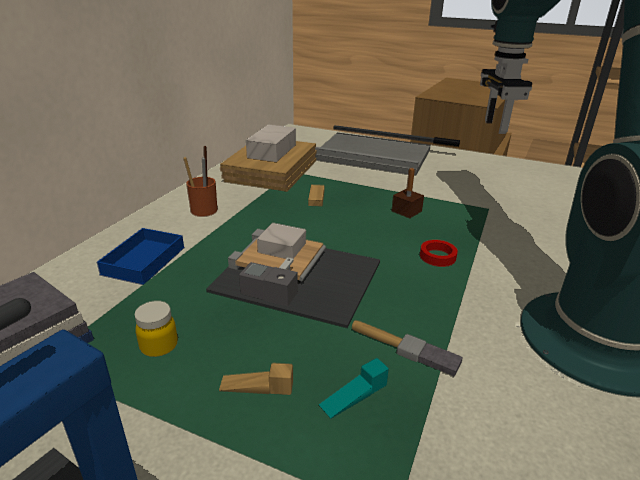

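Wedge candidates are the beech wedge (scene 398,188 / side 255,380), its turquoise look-alike (340,182 / 355,388) and the plain packing block (305,408 / 316,195). By the description I choose the beech wedge with the ramp. For the stylus, the dark holder with the handle is at scene (178,345) / side (408,200), and the cup of tools at (498,375) is not it.

```bash
cat > h.py <<'E'
import numpy as np,cv2
def ray(c,p):
    K,R,t=c["K"],c["R"],c["t"]
    d=R.T@np.linalg.inv(K)@np.array([p[0],p[1],1.]); return -R.T@t,d/np.linalg.norm(d)
def onz(c,p,z):
    o,d=ray(c,p); return o+d*(z-o[2])/d[2]
def two(c1,p1,c2,p2):
    a,d=ray(c1,p1);b,e=ray(c2,p2)
    s=np.linalg.lstsq(np.c_[d,-e],b-a,rcond=None)[0]
    x,y=a+s[0]*d,b+s[1]*e
    return (x+y)/2,np.linalg.norm(x-y)
def proj(c,X):
    q=c["K"]@(c["R"]@np.asarray(X,float)+c["t"]);return q[:2]/q[2]
E
python3 - <<'E'
from station import env
from h import *
np.set_printoptions(precision=1,suppress=True)
s,d=env.calibration("scene"),env.calibration("side")
print("stylus top",two(s,(171,307),d,(410,171)))
print("holder",onz(s,(178,345),50),onz(d,(408,200),40))
S=cv2.imread("pics/scene0.png");D=cv2.imread("pics/side0.png")
for nm,im,c,pts in(("scene",S,s,[(276,268),(335,216),(447,258),(402,318)]),("side",D,d,[(208,290),(349,326),(380,261),(250,237)])):
    for p in pts: print(nm,"bed",p,onz(c,p,10))
print("recess",onz(s,(381,222),60),onz(d,(281,276),60))
print("wedge",onz(s,(386,180),40),onz(s,(421,196),4),onz(d,(283,366),40),onz(d,(221,386),4))
print("teal",onz(s,(328,178),40),onz(s,(361,181),4))
print("pack",onz(s,(305,405),22),"jar",onz(s,(474,200),75),"tape",onz(s,(208,268),24),"brush",onz(s,(270,188),20),onz(s,(325,214),10))
cv2.imwrite("pics/c1.png",np.hstack([cv2.resize(S[160:330,260:460],(400,340),interpolation=3),cv2.resize(D[215:415,195:395],(340,340),interpolation=3)]))
E
```

```text
stylus top (array([ 456.3, -352.5,  120.5]), np.float64(4.637505564318588))
holder [ 469.6 -367.9   50. ] [ 452.4 -343.3   40. ]
scene bed (276, 268) [446.1 -67.5  10. ]
scene bed (335, 216) [440.5 170.5  10. ]
scene bed (447, 258) [738.3 167.8  10. ]
scene bed (402, 318) [745.9 -52.3  10. ]
side bed (208, 290) [724.9 189.4  10. ]
side bed (349, 326) [425.7 172.4  10. ]
side bed (380, 261) [440.9 -65.3  10. ]
side bed (250, 237) [759.5 -33.1  10. ]
recess [582.3 145.3  60. ] [579.6 146.   60. ]
wedge [482.9 344.2  40. ] [569.8 376.7   4. ] [475.  339.5  40. ] [561.6 387.6   4. ]
teal [351.2 271.2  40. ] [399.7 357.6   4. ]
pack [ 716.6 -328.5   22. ] jar [727.  321.7  75. ] tape [ 336.1 -161.    24. ] brush [233.3 174.2  20. ] [415.  164.4  10. ]
```

View pics/c1.png

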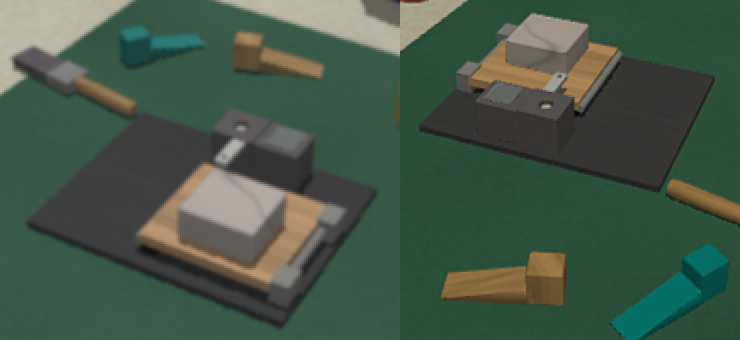

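The crop confirms it: the tan wedge, grip block at crop (248,50), has a ramp falling towards (322,72), and its turquoise copy is to the left. I move over the stylus for a closer look.

{"api": "step_arm", "payload": {
  "commands": [
    [[80, 0.92, -0.39, 0, 0], [80, 0.92, -0.39, 0, 0], [80, 0.92, -0.39, 0, 0], [80, 0.92, -0.39, 0, 0], [80, 0.92, -0.39, 0, 0], [80, 0.92, -0.39, 0, 0], [80, 0.92, -0.39, 0, 0], [80, 0.92, -0.39, 0, 0], [80, 0.92, -0.39, 0, 0], [80, 0, 0, 0, 0]]
  ]
}}

```text
t: 0.98
eef_pos: [459.9, -346.6, 230.3]
tcp_rot: [-3.14, -0.002, 0.475]
contact_force: [0.1, -0.4, 0.4]
opening: 79.8
grasp_force: 0.0
```

```bash
python3 - <<'E'
from station import env
from h import *
o=env.get_obs();print(o["t"],o["eef_pos"],o["tcp_rot"])
print(env.calibration("wrist"))
cv2.imwrite("pics/w1.png",env.capture("wrist"))
E
```

```text
0.9833 [ 459.87290842 -346.62510903  230.33798118] [-3.14037879e+00 -1.87189408e-03  4.74643030e-01]
{'K': array([[395.37833086,   0.        , 317.56055987],
       [  0.        , 395.37833086, 242.35803299],
       [  0.        ,   0.        ,   1.        ]]), 'R': array([[ 4.57258316e-01, -8.89333744e-01, -5.68486234e-04],
       [-8.52205261e-01, -4.38350992e-01,  2.85647687e-01],
       [-2.54285324e-01, -1.30130314e-01, -9.58334532e-01]]), 't': array([-518.48225884,  211.28960924,  463.80478869])}
```

View pics/w1.png

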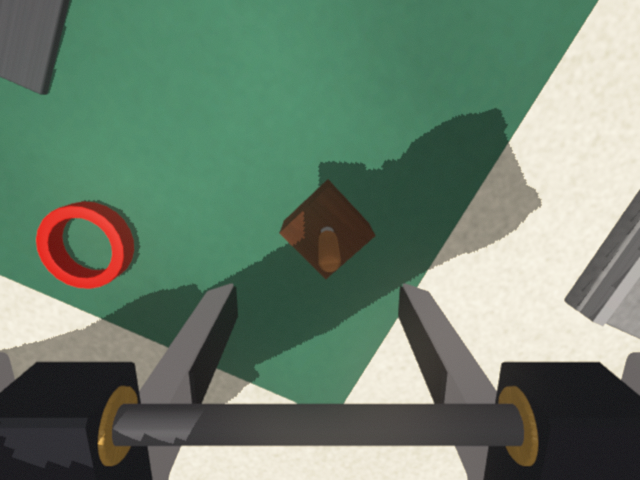

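```bash
python3 - <<'E'
from station import env
from h import *
c=env.calibration("wrist")
im=cv2.imread("pics/w1.png")
hsv=cv2.cvtColor(im[170:290,270:390],cv2.COLOR_BGR2HSV)
m=((hsv[...,0]<20)&(hsv[...,1]>110)).astype(np.uint8)
cs=max(cv2.findContours(m,0,1)[0],key=cv2.contourArea)
q=cv2.boxPoints(cv2.minAreaRect(cs))+[270,170];print(q.round(),q.mean(0))
for p in q: print(onz(c,p,50).round(1))
print("ctr",onz(c,q.mean(0),50).round(1),"top",onz(c,(329,263),126).round(1), onz(c,(327,230),65))
E
```

```text
[[276. 229.]
 [328. 180.]
 [377. 233.]
 [325. 281.]] [326.37522554 230.61743069]
[ 439.  -318.2   50. ]
[ 496.8 -338.7   50. ]
[ 476.  -398.1   50. ]
[ 415. -379.   50.]
ctr [ 457.5 -358.1   50. ] top [ 455.  -359.6  126. ] [ 461.57400963 -356.19088026   65.        ]
```

{"api": "step_arm", "payload": {
  "commands": [
    [[80, -0.15, 0.155, 0.2, 0], [80, -0.15, 0.155, 0.4, 0], [70, 0, 0, 0.7, 0], [60, 0, 0, 0.7, 0], [50, 0, 0, 0.7, 0], [45, 0, 0, 0.6, 0], [40, 0, 0, 0.5, 0], [40, 0, 0, 0.3, 0], [40, 0, 0, 0.1, 0], [40, 0, 0, 0, 0]]
  ]
}}

```text
t: 1.87
eef_pos: [451.3, -364.8, 103.5]
tcp_rot: [-3.14, 0.001, 0.467]
contact_force: [-0.8, 0.7, -0.0]
opening: 40.2
grasp_force: 0.0
```

```bash
python3 - <<'E'
from station import env
from h import *
o=env.get_obs();print(o["t"],o["eef_pos"],o["tcp_rot"])
cv2.imwrite("pics/w2.png",env.capture("wrist"))
c=env.calibration("wrist");print(proj(c,o["eef_pos"]+[0,0,-6]),proj(c,o["eef_pos"]+[0,0,22]))
E
```

```text
1.8667 [ 451.27418212 -364.81909217  103.53293048] [-3.14039878e+00  8.50672597e-04  4.66543848e-01]
[316.82978779 321.40998243] [316.73534857 356.51310219]
```

View pics/w2.png

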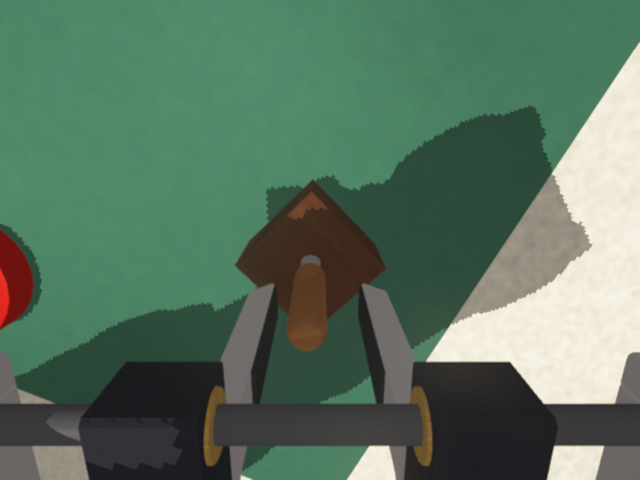

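```bash
python3 - <<'E'
from station import env
from h import *
c=env.calibration("wrist");o=env.get_obs();print(o["eef_pos"],o["tcp_rot"])
for p,z in(((307,330),126),((310.5,266.5),50),((311,268),65)):
    X=onz(c,p,z); d=X-o["eef_pos"]; y=o["tcp_rot"][2]
    print(X,d[0]*np.cos(y)+d[1]*np.sin(y), d[0]*np.sin(y)-d[1]*np.cos(y))
E
```

```text
[ 451.79156758 -364.88267558  104.41545545] [-3.14148521e+00  2.38608302e-04  4.66864209e-01]
[ 459.9992273  -356.36391572  126.        ] 11.163503363095767 -3.9129452217365897
[ 457.49830617 -357.65501662   50.        ] 8.349111263901701 -3.885648015384503
[ 461.93007456 -356.01665082   65.        ] 13.044019050412345 -3.3539955028541657
```

{"api": "step_arm", "payload": {
  "commands": [
    [[40, 0.175, -0.065, 0, 0], [40, 0.175, -0.06, 0, 0], [40, 0, 0, 0, 0], [30, 0, 0, 0, 0], [20, 0, 0, 0, 0], [10, 0, 0, 0, 0], [5, 0, 0, 0, 0], [5, 0, 0, 0, 0], [5, 0, 0, 0, 0], [5, 0, 0, 0, 0]]
  ],
  "squeeze": 25
}}

```text
t: 2.75
eef_pos: [459.8, -356.2, 104.5]
tcp_rot: [3.142, 0.0, 0.468]
contact_force: [-0.2, 0.2, 0.3]
opening: 15.4
grasp_force: 25.0
```

```bash
python3 - <<'E'
from station import env
from h import *
o=env.get_obs();print(o)
c=env.calibration("wrist");cv2.imwrite("pics/w3.png",env.capture("wrist"))
E
```

```text
{'t': 2.75, 'joint_pos': array([ 0.69180068,  0.49195811, -0.10944158,  1.82441648,  0.0701751 ,
        0.82895593, -0.55535192]), 'joint_velocities': array([-5.61999150e-04,  9.86130947e-05, -1.60060634e-03, -7.76582117e-04,
        2.08299216e-03,  6.01773278e-04,  1.16248299e-03]), 'tau': array([-2.02363604e-01, -8.39187813e+01, -1.62026044e+00, -3.46830297e+01,
       -1.48729468e-01, -7.88229721e-03,  7.19155287e-05]), 'eef_pos': array([ 459.8210419 , -356.24656729,  104.46524177]), 'tcp_rot': array([3.14155772e+00, 9.58341657e-05, 4.67649125e-01]), 'contact_force': array([-0.1884488 ,  0.18859574,  0.30904358]), 'moment': array([-0.1160337 ,  0.07922244, -0.00166914]), 'grasp_force': 24.99959370761644, 'opening': 15.377039288090966}
```

View pics/w3.png

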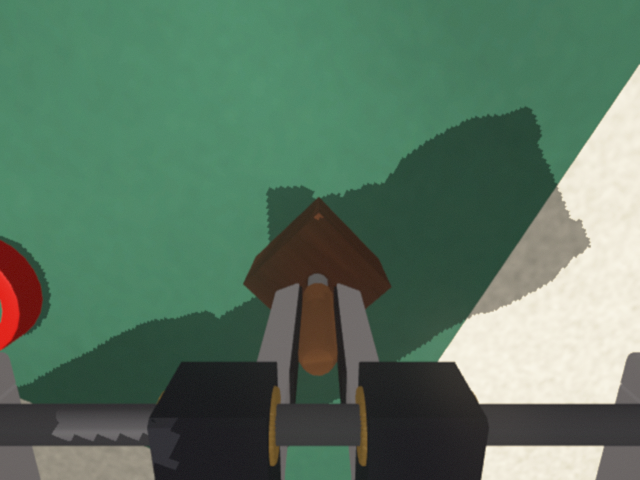

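The stylus sits centred between the pads, held at 25 N. I lift it and carry it to a hover short of the gauge recess.

{"api": "step_arm", "payload": {
  "commands": [
    [[5, 0, 0, -0.5, 0], [5, 0, 0, -1, 0], [5, 0, 0, -1, 0], [5, 0.34, -0.44, -0.5, 0], [5, 0.68, -0.87, 0, 0], [5, 0.68, -0.87, 0, 0], [5, 0.68, -0.87, 0, 0], [5, 0.68, -0.87, 0, 0], [5, 0.68, -0.87, 0, 0], [5, 0.68, -0.87, 0, 0]]
  ]
}}

```text
t: 3.63
eef_pos: [501.6, -143.2, 194.5]
tcp_rot: [3.142, 0.0, 0.468]
contact_force: [1.6, -0.4, -0.9]
opening: 15.3
grasp_force: 25.0
```

{"api": "step_arm", "payload": {
  "commands": [
    [[5, 0.68, -0.87, 0, 0], [5, 0.68, -0.87, 0, 0], [5, 0.68, -0.87, 0, 0], [5, 0.68, -0.87, 0, 0], [5, 0.68, -0.87, 0, 0], [5, 0.68, -0.87, 0, 0], [5, 0.68, -0.87, 0, 0], [5, 0.68, -0.87, 0, 0], [5, 0.3, -0.5, 0, 0], [5, 0, 0, 0, 0]]
  ]
}}

```text
t: 4.47
eef_pos: [554.0, 137.3, 194.3]
tcp_rot: [-3.14, -0.0, 0.473]
contact_force: [-0.0, 0.2, -0.2]
opening: 15.4
grasp_force: 25.0
```

{"api": "step_arm", "payload": {
  "commands": [
    [[5, 0, 0, 0, 0], [5, 0, 0, 0, 0], [5, 0, 0, 0, 0], [5, 0, 0, 0, 0], [5, 0, 0, 0, 0], [5, 0, 0, 0, 0], [5, 0, 0, 0, 0], [5, 0, 0, 0, 0], [5, 0, 0, 0, 0], [5, 0, 0, 0, 0]]
  ]
}}

```text
t: 5.3
eef_pos: [554.5, 132.6, 194.4]
tcp_rot: [-3.142, -0.0, 0.468]
contact_force: [-0.9, -0.7, -0.7]
opening: 15.6
grasp_force: 25.0
```

```bash
python3 - <<'E'
from station import env
from h import *
import pickle
o=env.get_obs();print(o["t"],o["eef_pos"],o["tcp_rot"],o["opening"],o["grasp_force"])
c=env.calibration("wrist");pickle.dump((c,o),open("w4.pkl","wb"));cv2.imwrite("pics/w4.png",env.capture("wrist"))
print(proj(c,o["eef_pos"]-[0,0,94.5]))
E
```

```text
5.3 [554.4625261  132.64951647 194.44737864] [-3.14151990e+00 -7.15581174e-06  4.67849482e-01] 15.621840063782232 24.9989483342506
[317.37698339 257.37450601]
```

View pics/w4.png

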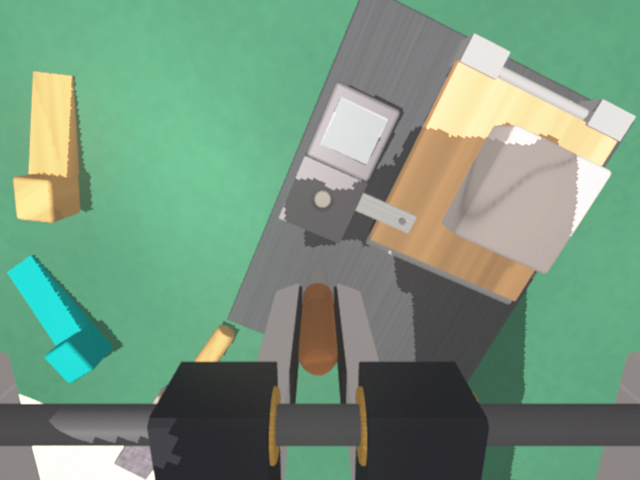

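The recess is at (322,200), the wedge's grip block at (33,198) with its tip near (53,75), the bed's front-left corner at (229,319), and the nose bar runs from (370,243) to (513,300).

```bash
python3 - <<'E'
from h import *
import pickle
np.set_printoptions(precision=1,suppress=True,linewidth=200)
c,o=pickle.load(open("w4.pkl","rb"));im=cv2.imread("pics/w4.png")
T=o["eef_pos"]
for h in(0,30,55,116): print(h,proj(c,T+[0,0,-94.5+h]))
print(cv2.cvtColor(im,6)[244:292:4,296:342:3])
# recess: bright cap
g=cv2.cvtColor(im,6)[185:216,306:340];m=(g>130).astype(np.uint8)
n,l,s,ce=cv2.connectedComponentsWithStats(m);print(s,ce+[306,185])
r=ce[1:][np.argmin(np.linalg.norm(ce[1:]+[306,185]-[322,200],axis=1))]+[306,185]
R=onz(c,r,55);print("recess",R)
for p in [(229,319)]:print("corner",onz(c,p,10))
a,b=onz(c,(370,241),24),onz(c,(515,300),24);print("bar",a,b,(a+b)/2,np.linalg.norm(a-b))
print("gauge top",[onz(c,p,60) for p in((303,157),(368,181),(340,84),(400,108))])
# wedge colour mask
h=cv2.cvtColor(im[50:240,0:110],cv2.COLOR_BGR2HSV)
m=((h[...,0]>10)&(h[...,0]<28)&(h[...,1]>90)).astype(np.uint8)
k=max(cv2.findContours(m,0,1)[0],key=cv2.contourArea)
k=cv2.approxPolyDP(k,3,True)[:,0]+[0,50];print("wedge poly",k.tolist())
E
```

```text
0 [317.4 257.4]
30 [317.4 273.9]
55 [317.4 291.1]
116 [317.4 356. ]
[[123 123 123  90  79  80  80  79  91  83  92  82  90  96 120 124]
 [123 122 122 122 124 123 121 123 120 121 123 123 123 122 121 122]
 [124 125 122 123 123 121 121 121 121 120 121 120 123 120 122 122]
 [122 123 123 121 120 120 124 119 120 121 120 121 120 120 122 122]
 [124 123 121 122 121 122 122 120 119 121 121 119 120 121 121 124]
 [124 124 123 121 122 123 119 121 119 120 120 119 121 120 122 121]
 [125 121 122 120 121 120 122 122 121 119 120 122 121 120 120 124]
 [121 123 119 121 122 119 122 121 122 119 118 122 120 121 123 119]
 [121 120 120 124 119 120 120 122 123 121 119 121 121 121 119 122]
 [123 119 123 120 119 121 120 122 121 121 118 120 121 121 119 122]
 [143 126 121 120 117 107  95  96  93 102 115 120 122 119 145 133]
 [147  75  96 117  92  95  94  92  95  94  93 104 118  49 145 144]]
[[  0   0  34  31 766]
 [ 19   0  15   5  61]
 [  8   5  17  18 227]] [[321.8 201.5]
 [332.9 186.7]
 [322.1 198.7]]
recess [583.7 143.5  55. ]
corner [434.3 165.7  10. ]
bar [564.7  87.5  24. ] [575.1 -55.   24. ] [569.9  16.2  24. ] 142.82547633886045
gauge top [array([605.2, 169.8,  60. ]), array([611.1, 120.1,  60. ]), array([660.1, 168.8,  60. ]), array([665.1, 124.7,  60. ])]
wedge poly [[33, 72], [29, 174], [13, 179], [18, 218], [52, 222], [79, 209], [71, 76]]
```

```bash
python3 - <<'E'
import cv2,numpy as np
a=cv2.imread("pics/w3.png")[235:385,260:380];b=cv2.imread("pics/w4.png")[235:385,260:380]
cv2.imwrite("pics/c2.png",cv2.resize(np.hstack([a,b]),(800,500),interpolation=2))
E
```

```text
(no output)
```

View pics/c2.png

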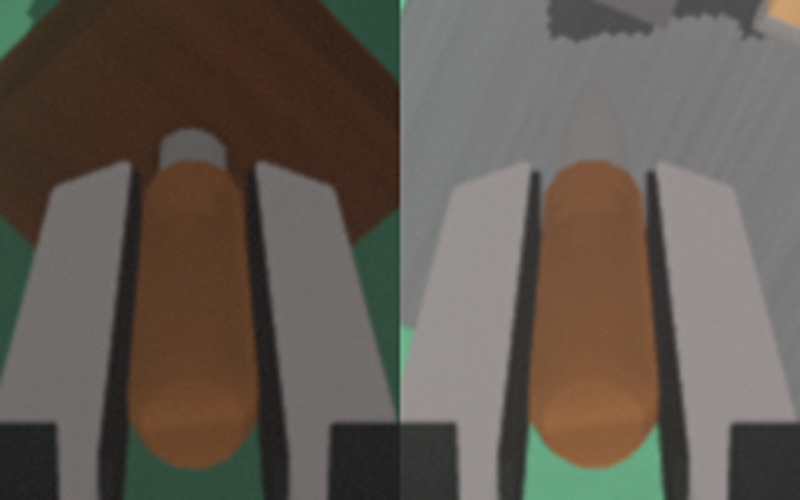

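The stylus is upright in the grip, its tip at w4 pixel (318,259) as predicted (317,257). The recess is 32 mm further along tool x and 3 mm along tool y.

{"api": "step_arm", "payload": {
  "commands": [
    [[5, 0.35, 0.03, 0, 0], [5, 0.35, 0.035, 0, 0], [5, 0.37, 0.035, 0, 0], [5, 0, 0, 0.3, 0], [5, 0, 0, 0.5, 0], [5, 0, 0, 0.3, 0], [5, 0, 0, 0.15, 0], [5, 0, 0, 0.1, 0], [5, 0, 0, 0, 0], [5, 0, 0, 0, 0]]
  ]
}}

```text
t: 6.18
eef_pos: [584.5, 144.4, 154.3]
tcp_rot: [-3.142, -0.0, 0.468]
contact_force: [0.8, 0.5, -0.7]
opening: 15.1
grasp_force: 25.0
```

```bash
python3 - <<'E'
from station import env
from h import *
o=env.get_obs();print(o["t"],o["eef_pos"],o["tcp_rot"],o["contact_force"])
c=env.calibration("wrist");im=env.capture("wrist");cv2.imwrite("pics/w5.png",im)
print(proj(c,o["eef_pos"]-[0,0,94.5]),proj(c,[584.6,144.4,60]))
cv2.imwrite("pics/c3.png",cv2.resize(im[200:320,240:400],(800,600),interpolation=2))
E
```

```text
6.1833 [584.53919597 144.44906957 154.27690597] [-3.14155946e+00 -3.16985466e-04  4.67743588e-01] [ 0.83782643  0.51095383 -0.68102883]
[317.39547302 257.43569404] [317.50321666 257.49884082]
```

View pics/c3.png

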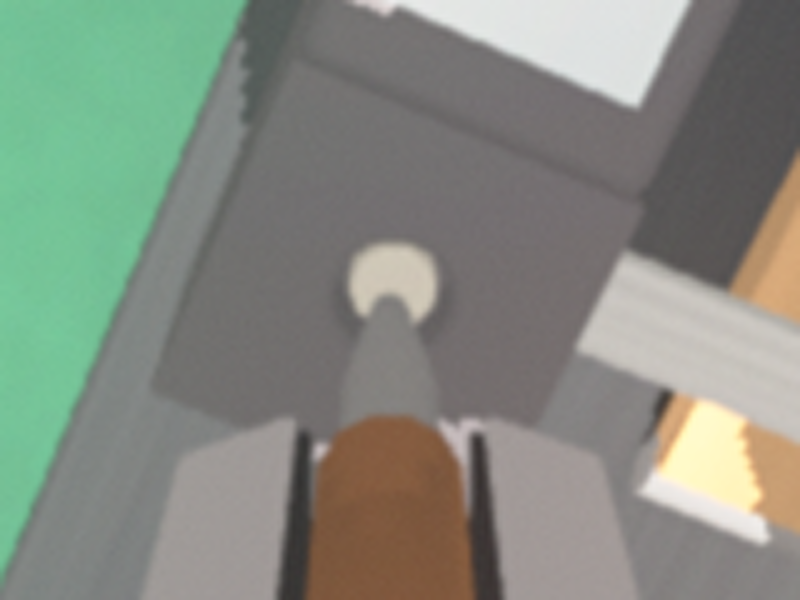

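The tip, at crop (388,297), is within 1 mm of the cap centre at (393,285) once the remaining 5 mm of depth is allowed for. I press.

{"api": "step_arm", "payload": {
  "commands": [
    [[5, 0, 0, 0.1, 0], [5, 0, 0, 0.1, 0], [5, 0, 0, 0.08, 0], [5, 0, 0, 0.05, 0], [5, 0, 0, 0, 0], [5, 0, 0, 0, 0], [5, 0, 0, 0, 0], [5, 0, 0, 0, 0], [5, 0, 0, 0, 0], [5, 0, 0, 0, 0]]
  ]
}}

```text
t: 7.07
eef_pos: [584.7, 144.5, 144.3]
tcp_rot: [3.142, -0.001, 0.468]
contact_force: [1.1, -0.2, 5.9]
opening: 15.7
grasp_force: 25.0
```

Fully down: tip z is about 50 mm at about 6 N. I retract and return over the holder.

{"api": "step_arm", "payload": {
  "commands": [
    [[5, 0, 0, 0.02, 0], [5, 0, 0, 0, 0], [5, 0, 0, -0.4, 0], [5, 0, 0, -0.8, 0], [5, 0, 0, -0.5, 0], [5, -0.6, 0.7, 0, 0], [5, -0.6, 0.7, 0, 0], [5, -0.6, 0.7, 0, 0], [5, -0.6, 0.7, 0, 0], [5, -0.6, 0.7, 0, 0]]
  ]
}}

```text
t: 7.9
eef_pos: [550.7, 9.0, 194.9]
tcp_rot: [-3.141, 0.0, 0.468]
contact_force: [0.6, -0.8, -0.4]
opening: 15.4
grasp_force: 25.0
```

{"api": "step_arm", "payload": {
  "commands": [
    [[5, -0.8, 0.95, 0, 0], [5, -0.8, 0.95, 0, 0], [5, -0.8, 0.95, 0, 0], [5, -0.8, 0.95, 0, 0], [5, -0.8, 0.95, 0, 0], [5, -0.8, 0.95, 0, 0], [5, -0.8, 0.95, 0, 0], [5, -0.8, 0.95, 0, 0], [5, -0.8, 0.95, 0, 0], [5, -0.4, 0.5, 0, 0]]
  ]
}}

```text
t: 8.73
eef_pos: [468.2, -339.3, 194.8]
tcp_rot: [3.141, 0.001, 0.464]
contact_force: [0.1, -0.5, -0.5]
opening: 15.9
grasp_force: 25.0
```

{"api": "step_arm", "payload": {
  "commands": [
    [[5, -0.4, 0.3, 0, 0], [5, -0.23, 0.17, 0, 0], [5, 0, 0, 0, 0], [5, 0, 0, 0.3, 0], [5, 0, 0, 0.6, 0], [5, 0, 0, 0.4, 0], [5, 0, 0, 0.2, 0], [5, 0, 0, 0, 0], [5, 0, 0, 0, 0], [5, 0, 0, 0, 0]]
  ]
}}

```text
t: 9.57
eef_pos: [460.3, -356.0, 150.0]
tcp_rot: [3.141, -0.0, 0.468]
contact_force: [-0.5, -0.3, 0.5]
opening: 15.5
grasp_force: 25.0
```

```bash
python3 - <<'E'
from station import env
from h import *
o=env.get_obs();print(o["t"],o["eef_pos"],o["tcp_rot"],o["contact_force"])
c=env.calibration("wrist");im=env.capture("wrist");cv2.imwrite("pics/w6.png",im)
print(proj(c,o["eef_pos"]-[0,0,94.5]))
cv2.imwrite("pics/c4.png",cv2.resize(im[200:320,240:400],(800,600),interpolation=2))
E
```

```text
9.5667 [ 460.33512963 -356.02966539  150.03865691] [ 3.14103993e+00 -3.60952194e-04  4.68203903e-01] [-0.51393601 -0.32040177  0.54503777]
[317.29784778 257.43086606]
```

View pics/c4.png

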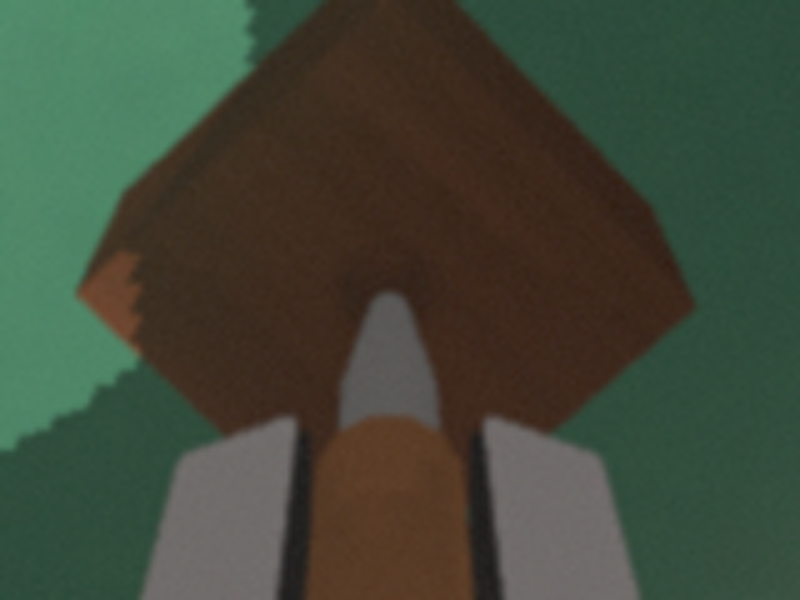

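The tip sits over the hole's dark rim at crop (388,285), and the pose matches the grasp pose within 0.5 mm. I lower it.

{"api": "step_arm", "payload": {
  "commands": [
    [[5, 0, 0, 0.15, 0], [5, 0, 0, 0.2, 0], [5, 0, 0, 0.2, 0], [5, 0, 0, 0.2, 0], [5, 0, 0, 0.2, 0], [5, 0, 0, 0.2, 0], [5, 0, 0, 0.2, 0], [5, 0, 0, 0.13, 0], [5, 0, 0, 0, 0], [5, 0, 0, 0, 0]]
  ]
}}

```text
t: 10.45
eef_pos: [459.9, -356.1, 104.8]
tcp_rot: [-3.141, 0.0, 0.468]
contact_force: [0.7, 0.3, -1.0]
opening: 15.4
grasp_force: 25.0
```

{"api": "step_arm", "payload": {
  "commands": [
    [[18, 0, 0, 0, 0], [25, 0, 0, 0, 0], [40, 0, 0, 0, 0], [50, 0, 0, 0, 0], [50, 0, 0, 0, 0], [50, 0, 0, -0.3, 0], [50, 0, 0, -0.7, 0], [60, 0, 0, -1, 0], [60, 0, 0, -1, 0], [70, 0, 0, -1, 0]]
  ]
}}

```text
t: 11.28
eef_pos: [459.7, -355.9, 227.1]
tcp_rot: [3.142, -0.0, 0.468]
contact_force: [0.1, 0.5, 0.4]
opening: 63.3
grasp_force: 0.0
```

```bash
python3 - <<'E'
from h import *
from station import env
import pickle
np.set_printoptions(precision=1,suppress=True)
c,o=pickle.load(open("w4.pkl","rb"))
P=lambda u,v,z:onz(c,(u,v-1.6),z)
print("block top?",[P(*p,40) for p in((13,179),(29,174),(52,178),(18,218),(52,222))])
print("tip",P(33,72,0),P(74,76,0),P(33,72,4),P(74,76,4))
im=cv2.imread("pics/w4.png");g=cv2.cvtColor(im,6)[165:230:4,8:90:4];print(g)
# holder check from scene
S=env.capture("scene");cv2.imwrite("pics/s2.png",S);o=env.get_obs();print(o["eef_pos"],o["t"])
D=env.capture("side");cv2.imwrite("pics/d2.png",D)
for n,A,B,bx in(("scene",S,cv2.imread("pics/scene0.png"),(150,290,210,385)),("side",D,cv2.imread("pics/side0.png"),(380,155,435,230))):
    x0,y0,x1,y1=bx
    h=[((lambda q:((q[...,0]<18)&(q[...,1]>100)).astype(np.uint8))(cv2.cvtColor(I[y0:y1,x0:x1],40))) for I in(A,B)]
    for k in h:
        ys,xs=np.nonzero(k);print(n,xs.min()+x0,ys.min()+y0,xs.max()+x0,ys.max()+y0,len(xs))
E
```

```text
block top? [array([488.3, 363.2,  40. ]), array([497.6, 353.2,  40. ]), array([502.6, 336.5,  40. ]), array([459.4, 351.8,  40. ]), array([468.4, 326.7,  40. ])]
tip [562.9 395.6   0. ] [575.  365.1   0. ] [563.7 393.1   4. ] [575.7 362.8   4. ]
[[145 144 146 146 148 175 225 220 219 223 226 228 224 222 224 156 136 129
  101 124 154]
 [148 147 147 148 146 177 224 220 218 222 225 228 224 222 224 139 135 128
  101 100 156]
 [148 147 146 148 147 179 207 201 195 158 225 208 226 223 224 141 132 127
  102  98 111]
 [145 147 170 155 141 131 124 122 124 126 127 130 133 133 159 133 128 129
  100  99  98]
 [146 159 221 220 220 219 219 221 220 214 186 132 129 132 130 129 129 129
   98  98  98]
 [145 149 220 222 223 227 231 231 230 233 220 142 130 131 131 131 130 130
   98  99  95]
 [143 144 222 224 229 230 231 231 234 235 224 151 131 131 132 129 132 131
   98  96  96]
 [144 144 226 229 230 230 233 234 235 236 227 155 130 131 131 129 129 128
   97  96  95]
 [145 145 228 229 231 234 235 235 235 235 230 165 129 129 128 127 125 123
   99  96  96]
 [146 146 224 234 235 235 235 235 236 236 230 165 125 123 124 125 125 124
  100  95  95]
 [148 146 226 234 235 235 235 235 235 232 229 167 124 125 124 122 124 122
  101  96  93]
 [145 147 211 235 234 237 235 233 231 229 221 162 118 121 122 123 125 124
  115  95  96]
 [146 147 188 236 235 234 232 231 224 219 218 163 112 114 123 122 122 132
  149 149 151]
 [148 147 155 230 231 230 226 219 218 219 219 177 112 111 125 144 148 147
  146 148 148]
 [147 147 145 143 143 143 152 155 175 196 201 168 132 145 148 146 147 149
  147 145 146]
 [146 148 146 147 145 145 145 146 144 146 144 146 146 146 145 146 146 148
  147 145 144]
 [146 147 146 146 145 146 146 148 147 146 146 145 147 144 145 145 149 148
  146 146 145]]
[ 461.6 -357.3  233.2] 11.3333
scene 156 305 201 373 1617
scene 156 305 201 373 1611
side 392 168 423 217 778
side 392 168 423 217 768
```

The stylus stands in its holder exactly as at the start. On to the wedge.

{"api": "step_arm", "payload": {
  "commands": [
    [[70, 0.3, -0.5, 0, 0], [70, 0.54, -1, 0, 0], [70, 0.54, -1, 0, 0], [70, 0.54, -1, 0, 0], [70, 0.54, -1, 0, 0], [70, 0.54, -1, 0, 0], [70, 0.54, -1, 0, 0], [70, 0.54, -1, 0, 0], [70, 0.54, -1, 0, 0], [70, 0.54, -1, 0, 0]]
  ]
}}

```text
t: 12.22
eef_pos: [469.2, -30.3, 225.3]
tcp_rot: [3.141, -0.0, 0.468]
contact_force: [1.1, -0.1, 0.1]
opening: 69.8
grasp_force: 0.0
```

{"api": "step_arm", "payload": {
  "commands": [
    [[70, 0.54, -1, 0, 0], [70, 0.54, -1, 0, 0], [70, 0.54, -1, 0, 0], [70, 0.54, -1, 0, 0], [70, 0.54, -1, 0, 0], [70, 0.54, -1, 0, 0], [70, 0.54, -1, 0, 0], [70, 0.54, -1, 0, 0], [70, 0.54, -1, 0, 0], [70, 0.54, -1, 0, 0]]
  ]
}}

```text
t: 13.05
eef_pos: [478.6, 310.4, 225.2]
tcp_rot: [3.141, -0.0, 0.468]
contact_force: [0.3, -0.1, 0.9]
opening: 70.1
grasp_force: 0.0
```

{"api": "step_arm", "payload": {
  "commands": [
    [[70, 0.54, -1, 0, 0], [70, 0.04, -0.05, 0, 0.5], [70, 0, 0, 0, 0.6], [70, 0, 0, 0, 0], [70, 0, 0, 0, 0], [70, 0, 0, 0, 0], [70, 0, 0, 0, 0], [70, 0, 0, 0, 0], [70, 0, 0, 0, 0], [70, 0, 0, 0, 0]]
  ]
}}

```text
t: 13.88
eef_pos: [480.3, 344.7, 225.1]
tcp_rot: [-3.142, -0.0, 0.372]
contact_force: [-0.4, -0.6, 0.4]
opening: 69.9
grasp_force: 0.0
```

```bash
python3 - <<'E'
from station import env
from h import *
np.set_printoptions(precision=1,suppress=True)
o=env.get_obs();print(o["t"],o["eef_pos"],o["tcp_rot"][2].round(3),o["joint_pos"])
c=env.calibration("wrist");im=env.capture("wrist");cv2.imwrite("pics/w7.png",im)
ce=proj(c,[480,345,40]);print("expected",ce,proj(c,[569,380,4]))
h=cv2.cvtColor(im,40)
m=((h[...,0]>8)&(h[...,0]<28)&(h[...,1]>80)).astype(np.uint8)
m=cv2.morphologyEx(m,2,np.ones((3,3)))
n,l,s,cc=cv2.connectedComponentsWithStats(m)
for i in range(1,n):
    if s[i,4]>150:
        k=max(cv2.findContours((l==i).astype(np.uint8),0,1)[0],key=cv2.contourArea)
        print(s[i],cv2.approxPolyDP(k,3,True)[:,0].tolist(), np.median(h[l==i],axis=0))
# brightness split of the top face
y0,x0=int(ce[1]),int(ce[0]);print(im[y0,x0])
L=h[...,2]
print(L[y0-110:y0+70:6,x0-60:x0+60:6])
E
```

```text
13.8833 [480.3 344.7 225.1] 0.372 [-0.3  0.4 -0.5  1.7  0.2  1.1 -2.1]
expected [317.  224.3] [316.7 111.3]
[ 298  112   36  133 4366] [[302, 112], [298, 241], [329, 244], [333, 113]] [ 18. 124. 181.]
[611 211  29  31 636] [[621, 211], [611, 231], [639, 241], [639, 216]] [ 17. 111. 233.]
[445 325  21  26 343] [[452, 325], [445, 334], [456, 350], [465, 333]] [ 17. 127. 188.]
[404 382  15  22 218] [[410, 382], [404, 394], [415, 403], [418, 397]] [ 17. 125. 185.]
[ 123  385   37   82 1469] [[153, 386], [139, 389], [127, 415], [123, 445], [130, 466], [143, 463], [153, 448], [140, 446], [136, 434], [142, 408], [147, 403], [159, 403]] [ 19. 160. 101.]
[ 476  385   36   82 1450] [[483, 386], [476, 403], [488, 403], [493, 408], [499, 430], [497, 444], [483, 446], [483, 450], [495, 465], [504, 466], [511, 454], [508, 414], [497, 390], [491, 385]] [ 19. 158. 100.]
[ 72 111 135]
[[147 143 144 142 144 140 140 138 216 225 222 231 227 110 134 135 134 136
  131 131]
 [144 141 140 141 139 139 138 140 210 223 217 231 226 103 138 136 134 134
  135 133]
 [142 143 142 142 142 142 137 138 206 221 217 231
[... 1631 characters left out ...]
 131 129
  129 128]
 [137 138 137 134 134 134 135 132 130 128 128 130 130 128 131 130 130 129
  127 129]
 [137 136 137 136 136 135 134 134 133 131 131 133 129 128 131 129 130 129
  128 129]
 [138 139 136 134 137 136 133 133 134 134 130 128 130 128 129 131 131 129
  127 128]
 [137 134 133 134 132 133 131 133 134 131 133 131 129 131 128 129 128 128
  127 128]
 [138 136 134 134 133 131 131 132 130 128 128 129 130 127 128 130 129 128
  126 125]
 [138 135 134 136 131 126 131 131 133 130 130 129 128 128 128 130 126 129
  125 128]
 [135 134 132 146 196 190 132 129 130 130 130 127 130 130 126 126 128 126
  128 126]
 [134 133 183 194 194 194 149 129 131 129 129 128 127 127 128 128 128 128
  125 125]]
```

```bash
python3 - <<'E'
from station import env
from h import *
np.set_printoptions(precision=1,suppress=True)
c=env.calibration("wrist");o=env.get_obs();T=o["eef_pos"];w=o["tcp_rot"][2]
P=lambda u,v,z:onz(c,(u-.5,v-1.4),z)
a,b=P(302,112,2),P(333,113,2);e,f=P(298,242,40),P(330.5,244.5,40)
t=(a+b)/2;r=(e+f)/2;d=(t-r)[:2];print(a,b,e,f,np.linalg.norm(a-b),np.linalg.norm(e-f),"len",np.linalg.norm(d),"yaw",np.arctan2(d[1],d[0]))
u=d/np.linalg.norm(d);O=((r[:2]+17.5*u)+(t[:2]-97.5*u))/2;print("origin",O,T,w)
q=O-T[:2];print("tool dx,dy",q@[np.cos(w),np.sin(w)],q@[np.sin(w),-np.cos(w)])
E
```

```text
[564.6 393.1   2. ] [574.  366.7   2. ] [459.7 355.8  40. ] [468.  327.9  40. ] 28.035566304739895 29.119666757766044 len 112.04089545925613 yaw 0.3461186745298612
origin [478.9 347.3] [480.3 344.7 225.1] 0.3718337473686131
tool dx,dy -0.3131541000950887 -2.8974972027863695
```

{"api": "step_arm", "payload": {
  "commands": [
    [[70, 0, -0.1, 0.4, 0.3], [70, 0, 0, 0.9, 0], [70, 0, 0, 1, 0], [65, 0, 0, 1, 0], [60, 0, 0, 1, 0], [55, 0, 0, 1, 0], [50, 0, 0, 0.7, 0], [50, 0, 0, 0.3, 0], [50, 0, 0, 0.1, 0], [50, 0, 0, 0, 0]]
  ]
}}

```text
t: 14.77
eef_pos: [479.1, 347.9, 33.3]
tcp_rot: [-3.141, 0.0, 0.346]
contact_force: [0.9, -0.4, 0.4]
opening: 50.2
grasp_force: 0.0
```

{"api": "step_arm", "payload": {
  "commands": [
    [[40, 0, 0, 0, 0], [33, 0, 0, 0, 0], [25, 0, 0, 0, 0], [20, 0, 0, 0, 0], [20, 0, 0, 0, 0], [20, 0, 0, 0, 0], [20, 0, 0, 0, 0], [20, 0, 0, 0, 0], [20, 0, 0, 0, 0], [20, 0, 0, 0, 0]]
  ],
  "squeeze": 40
}}

```text
t: 15.6
eef_pos: [479.6, 347.9, 34.1]
tcp_rot: [-3.141, -0.001, 0.345]
contact_force: [-1.8, -2.1, 9.1]
opening: 30.0
grasp_force: 40.0
```

{"api": "step_arm", "payload": {
  "commands": [
    [[20, 0, 0, -0.2, 0], [20, 0, 0, -0.4, 0], [20, 0, 0, -0.5, 0], [20, 0, 0, -0.5, 0], [20, 0, 0, -0.4, 0], [20, 0, 0, 0, 0], [20, 0, 0, 0, 0], [20, 0, 0, 0, 0], [20, 0, 0, 0, 0], [20, 0, 0, 0, 0]]
  ]
}}

```text
t: 16.43
eef_pos: [478.7, 347.5, 92.3]
tcp_rot: [3.141, 0.001, 0.346]
contact_force: [0.5, 0.1, -1.2]
opening: 29.8
grasp_force: 40.0
```

```bash
python3 - <<'E'
from h import *
from station import env
import pickle
np.set_printoptions(precision=2,suppress=True)
c,o=pickle.load(open("w4.pkl","rb"));im=cv2.imread("pics/w4.png")
P=lambda u,v,z:onz(c,(u-.5,v-1.6),z)
h=cv2.cvtColor(im,40);g=(h[...,1]>70)&(h[...,0]>60)&(h[...,0]<90)
pts=[]
for v in list(range(5,170,5))+list(range(225,310,5)):
    # walk left from a bed pixel: first green to the left
    u0=int(229+ (319-v)*(360-229)/319)
    row=g[v,u0-25:u0+25]; k=np.nonzero(row)[0]
    if len(k): pts.append(P(u0-25+k.max()+.5,v,10)[:2])
pts=np.array(pts);vx,vy,x,y=cv2.fitLine(pts.astype(np.float32),cv2.DIST_HUBER,0,.01,.01).ravel()
r=np.abs((pts-[x,y])@[-vy,vx]);print("left edge yaw",np.arctan(vy/vx),r.max(),r.mean(),len(pts))
yaw=np.arctan(vy/vx);ex=np.array([np.cos(yaw),np.sin(yaw)]);ey=np.array([-ex[1],ex[0]])
print("edge y in bed -> origin lateral:",(np.array([x,y])@ey-155))
cap=P(322.1,198.7,55)[:2];print("from cap",cap-20*ex-122*ey, (cap-122*ey)@ey)
cor=P(229,319,10)[:2];print("corner",cor+130*ex-155*ey)
E
```

```text
left edge yaw 0.053968478 0.4323196170537171 0.1949081381072508 50
edge y in bed -> origin lateral: -9.810699
from cap [571.24  21.45] -9.391951426199114
corner [573.77  18.98]
```

{"api": "step_arm", "payload": {
  "commands": [
    [[20, 0, 0, -0.25, 0.84], [20, 0, 0, -0.25, 0.84], [20, 0, 0, -0.25, 0.84], [20, 0, 0, -0.25, 0.84], [20, -0.09, 0.92, 0, 0], [20, -0.09, 0.92, 0, 0], [20, -0.09, 0.92, 0, 0], [20, -0.09, 0.92, 0, 0], [20, -0.09, 0.92, 0, 0], [20, -0.09, 0.92, 0, 0]]
  ]
}}

```text
t: 17.27
eef_pos: [471.1, 180.1, 122.7]
tcp_rot: [3.142, 0.001, 0.053]
contact_force: [1.0, -0.0, -2.1]
opening: 29.4
grasp_force: 40.0
```

{"api": "step_arm", "payload": {
  "commands": [
    [[20, -0.09, 0.92, 0, 0], [20, -0.09, 0.92, 0, 0], [20, -0.09, 0.92, 0, 0], [20, -0.09, 0.92, 0, 0], [20, -0.09, 0.92, 0, 0], [20, -0.09, 0.9, 0, 0], [20, 0, 0, 0, 0], [20, 0, 0, 0, 0], [20, 0, 0, 0, 0], [20, 0, 0, 0, 0]]
  ]
}}

```text
t: 18.1
eef_pos: [464.1, 16.8, 122.9]
tcp_rot: [-3.141, 0.0, 0.054]
contact_force: [0.6, 0.7, -2.7]
opening: 29.9
grasp_force: 40.0
```

```bash
python3 - <<'E'
from station import env
from h import *
np.set_printoptions(precision=2,suppress=True)
o=env.get_obs();T=o["eef_pos"];w=o["tcp_rot"][2];print(o["t"],T,o["tcp_rot"])
c=env.calibration("wrist");im=env.capture("wrist");cv2.imwrite("pics/w8.png",im)
ex=np.array([.9985,.0539]);ey=np.array([-.0539,.9985]);O=np.array([572,21.3])
q=T[:2]-O;print("tcp bed xy",q@ex,q@ey)
t=np.array([np.cos(w),np.sin(w)]);
Tip=np.r_[T[:2]+97.5*t,T[2]-34+4];print("tip px exp",proj(c,Tip))
h=cv2.cvtColor(im,40);m=((h[...,0]>8)&(h[...,0]<28)&(h[...,1]>80)).astype(np.uint8);m=cv2.morphologyEx(m,2,np.ones((3,3)))
n,l,s,cc=cv2.connectedComponentsWithStats(m)
for i in range(1,n):
    if s[i,4]>300:
        k=max(cv2.findContours((l==i).astype(np.uint8),0,1)[0],key=cv2.contourArea);print(s[i],cv2.approxPolyDP(k,3,True)[:,0].tolist())
print("bar exp px",proj(c,[*(O+70*ey),19]),proj(c,[*(O-70*ey),19]))
E
```

```text
18.1 [464.08  16.81 122.92] [-3.14  0.    0.05]
tcp bed xy -108.0032988940838 1.334680404947541
tip px exp [318.05  92.97]
[ 213    0   39   83 2772] [[218, 0], [222, 33], [213, 38], [214, 82], [251, 82], [247, 62], [248, 2]]
[ 421    0   31   83 1351] [[431, 0], [428, 5], [433, 1], [439, 5], [432, 16], [435, 34], [429, 64], [431, 75], [421, 82], [443, 82], [451, 0]]
[ 289   11  130   72 8766] [[290, 11], [293, 82], [411, 82], [407, 76], [412, 39], [417, 35], [418, 11]]
[  282   101    72   273 18546] [[284, 101], [284, 366], [292, 373], [345, 373], [351, 366], [353, 337], [349, 287], [352, 102]]
[  98  290   33  115 3177] [[123, 290], [108, 291], [101, 301], [100, 404], [119, 403], [123, 398], [129, 296]]
[230 386  19  81 863] [[244, 386], [237, 390], [231, 420], [234, 466], [242, 462], [246, 446], [239, 444], [240, 409], [248, 401]]
[387 386  19  81 853] [[391, 386], [387, 400], [395, 409], [397, 440], [389, 449], [394, 463], [401, 466], [405, 450], [403, 412], [398, 390]]
bar exp px [204.59  83.55] [435.53  83.58]
```

{"api": "step_arm", "payload": {
  "commands": [
    [[20, 0, 0.06, 0, 0], [20, 0, 0.06, 0.4, 0], [20, 0, 0, 0.7, 0], [20, 0, 0, 0.7, 0], [20, 0, 0, 0.4, 0], [20, 0, 0, 0.2, 0], [20, 0, 0, 0.1, 0], [20, 0, 0, 0.05, 0], [20, 0, 0, 0, 0], [20, 0, 0, 0, 0]]
  ]
}}

```text
t: 18.98
eef_pos: [464.7, 12.3, 47.2]
tcp_rot: [3.142, -0.001, 0.053]
contact_force: [-0.1, -0.1, -1.3]
opening: 29.7
grasp_force: 40.0
```

{"api": "step_arm", "payload": {
  "commands": [
    [[20, 0, 0, 0.02, 0], [20, 0, 0, 0.02, 0], [20, 0, 0, 0.02, 0], [20, 0, 0, 0.01, 0], [20, 0, 0, 0, 0], [20, 0, 0, 0, 0], [20, 0, 0, 0, 0], [20, 0, 0, 0, 0], [20, 0, 0, 0, 0], [20, 0, 0, 0, 0]]
  ]
}}

```text
t: 19.82
eef_pos: [464.2, 12.2, 44.4]
tcp_rot: [-3.142, 0.0, 0.052]
contact_force: [-0.6, -0.4, -1.8]
opening: 29.9
grasp_force: 40.0
```

{"api": "step_arm", "payload": {
  "commands": [
    [[20, 0, 0, 0.02, 0], [20, 0, 0, 0.015, 0], [20, 0, 0, 0, 0], [20, 0, 0, 0, 0], [20, 0, 0, 0, 0], [20, 0, 0, 0, 0], [20, 0, 0, 0, 0], [20, 0, 0, 0, 0], [20, 0, 0, 0, 0], [20, 0, 0, 0, 0]]
  ]
}}

```text
t: 20.65
eef_pos: [464.3, 12.2, 44.0]
tcp_rot: [3.141, -0.0, 0.052]
contact_force: [-6.5, -0.5, 18.7]
opening: 29.7
grasp_force: 40.0
```

{"api": "step_arm", "payload": {
  "commands": [
    [[20, 0, 0, -0.012, 0], [20, 0.1, 0, 0, 0], [20, 0.2, 0, 0, 0], [20, 0.2, 0, 0, 0], [20, 0.2, 0, 0, 0], [20, 0.1, 0, 0, 0], [20, 0, 0, 0, 0], [20, 0, 0, 0, 0], [20, 0, 0, 0, 0], [20, 0, 0, 0, 0]]
  ]
}}

```text
t: 21.48
eef_pos: [488.7, 13.5, 44.0]
tcp_rot: [-3.142, -0.001, 0.052]
contact_force: [-0.8, -0.2, 5.0]
opening: 29.9
grasp_force: 40.0
```

{"api": "step_arm", "payload": {
  "commands": [
    [[20, 0.1, 0, 0, 0], [20, 0.1, 0, 0, 0], [20, 0.1, 0, 0, 0], [20, 0.1, 0, 0, 0], [20, 0.05, 0, 0, 0], [20, 0, 0, 0, 0], [20, 0, 0, 0, 0], [20, 0, 0, 0, 0], [20, 0, 0, 0, 0], [20, 0, 0, 0, 0]]
  ]
}}

```text
t: 22.32
eef_pos: [500.8, 14.1, 44.0]
tcp_rot: [3.141, 0.002, 0.052]
contact_force: [-11.3, -0.4, 18.9]
opening: 29.5
grasp_force: 40.0
```

```bash
python3 - <<'E'
from station import env
from h import *
np.set_printoptions(precision=2,suppress=True)
o=env.get_obs();T=o["eef_pos"];print(o["t"],T,o["tcp_rot"],o["contact_force"],o["moment"])
c=env.calibration("wrist");im=env.capture("wrist");cv2.imwrite("pics/w9.png",im)
cv2.imwrite("pics/s9.png",env.capture("scene"));cv2.imwrite("pics/d9.png",env.capture("side"))
ex=np.array([.9985,.0539]);ey=np.array([-.0539,.9985]);O=np.array([572,21.3])
q=T[:2]-O;print("tcp bed xy",q@ex,q@ey)
E
```

```text
22.3167 [500.8  14.1  44. ] [3.14 0.   0.05] [-11.31  -0.44  18.9 ] [-0.04  2.45  0.05]
tcp bed xy -71.47992340798203 -3.3524164371242313
```

{"api": "step_arm", "payload": {
  "commands": [
    [[20, 0, 0, -0.012, 0], [20, 0.04, 0, 0, 0], [20, 0.06, 0, 0, 0], [20, 0.06, 0, 0, 0], [20, 0.06, 0, 0, 0], [20, 0.06, 0, 0, 0], [20, 0.04, 0, 0, 0], [20, 0, 0, 0, 0], [20, 0, 0, 0, 0], [20, 0, 0, 0, 0]]
  ]
}}

```text
t: 23.3
eef_pos: [510.1, 14.6, 44.0]
tcp_rot: [3.141, 0.003, 0.052]
contact_force: [-10.4, 0.0, 11.1]
opening: 30.0
grasp_force: 40.0
```

{"api": "step_arm", "payload": {
  "commands": [
    [[20, 0.04, 0, 0, 0], [20, 0.06, 0, 0, 0], [20, 0.06, 0, 0, 0], [20, 0.06, 0, 0, 0], [20, 0.06, 0, 0, 0], [20, 0.03, 0, 0, 0], [20, 0, 0, 0, 0], [20, 0, 0, 0, 0], [20, 0, 0, 0, 0], [20, 0, 0, 0, 0]]
  ]
}}

```text
t: 24.13
eef_pos: [519.4, 15.0, 44.0]
tcp_rot: [3.141, 0.003, 0.052]
contact_force: [-10.4, -0.6, 11.3]
opening: 29.6
grasp_force: 40.0
```

```bash
python3 - <<'E'
from station import env
from h import *
np.set_printoptions(precision=2,suppress=True)
o=env.get_obs();T=o["eef_pos"];print(o["t"],T,o["tcp_rot"],o["contact_force"],o["moment"])
c=env.calibration("wrist");im=env.capture("wrist");cv2.imwrite("pics/w10.png",im)
S,D=env.capture("scene"),env.capture("side");cv2.imwrite("pics/s10.png",S);cv2.imwrite("pics/d10.png",D)
ex=np.array([.9985,.0539]);ey=np.array([-.0539,.9985]);O=np.array([572,21.3])
q=T[:2]-O;print("tcp bed xy",q@ex,q@ey)
# marble front-edge shift, start -> now, by phase correlation, vs prediction for 4 mm lift
for n,A,B in(("scene",cv2.imread("pics/scene0.png"),S),("side",cv2.imread("pics/side0.png"),D)):
    k=env.calibration(n)
    for bx,sz in((30,(24,16)),(70,(24,16))):
        P0=np.r_[O+bx*ex,71 if bx>40 else 30];
        p0=proj(k,P0);p1=proj(k,P0+[0,0,4*(155-bx)/155])
        u,v=p0.astype(int);w,h=sz
        tpl=cv2.cvtColor(A,6)[v-h:v+h,u-w:u+w];win=cv2.cvtColor(B,6)[v-h-8:v+h+8,u-w-8:u+w+8]
        r=cv2.matchTemplate(win,tpl,cv2.TM_CCOEFF_NORMED);_,mx,_,loc=cv2.minMaxLoc(r)
        x,y=loc;sub=0
        if 0<y<r.shape[0]-1: a,b,d=r[y-1,x],r[y,x],r[y+1,x];sub=(a-d)/(2*(a-2*b+d))
        print(n,bx,p0,"match",mx,"shift",x-8,y-8+sub,"pred4mm",p1-p0)
E
```

```text
24.1333 [519.37  15.04  44.  ] [3.14 0.   0.05] [-10.41  -0.55  11.33] [-0.1   2.22  0.03]
tcp bed xy -52.88781780849367 -3.412091481527166
scene 30 [359.4  263.87] match 0.8611547946929932 shift 0 -0.66182315 pred4mm [ 0.03 -1.19]
scene 70 [376.95 254.43] match 0.9918076992034912 shift 0 -0.71898377 pred4mm [ 0.04 -0.85]
side 30 [298.39 255.99] match 0.6713117361068726 shift 0 -0.5718703 pred4mm [-0.01 -1.25]
side 70 [281.4  236.35] match 0.9469434022903442 shift 0 -0.83870596 pred4mm [-0.02 -0.87]
```

The platen has risen: the marble shifted 0.72 and 0.84 px against 0.86 px expected for 4 mm, so the lift is about 3.5 to 4 mm. The wedge is gripped at 40 N and still, so I hand in.

```bash
python3 -c "
from station import env
print(env.sign_off())"
```

```text
the job is handed in; nothing more can be done
None
```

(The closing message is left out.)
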